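# Tip a packed carton over and square it up for labelling

## Robot

A 6-joint arm with a two-finger parallel gripper is mounted at the origin on the work surface. World frame = base frame: x ahead of the robot, y to its left, z up, the work surface at z = 0. Lengths are in m, angles in rad, forces in N, time in s.
With the tool pointing down it reaches from about 0.35 to 0.975 m from the base axis. Payload 4.9 kg.
Tool frame: the origin (TCP) lies at the very end of the fingers, on their centre line; the grasp point (between the pads) lies 19 mm behind it; z points along the fingers, y is the line along which they close (so a half turn about z gives the same grasp; the last joint's range is limited). The gripper opens to 85 mm and grips with 20 to 120 N. Pads are 22 mm wide; open, the fingers measure 114 mm over their backs; the gripper's body (76 mm by 85 mm) begins 54 mm behind the grasp point. The pads swing forward as they close: fully open they stand 13 mm farther back than shut.
Start: joints at [-1.322, 0.053, 1.613, -0, 1.476, -0.119], TCP at [0.225, -0.583, 0.231] pointing down, gripper open.
Joint ranges: [-3.01, 3.01], [-1.01, 2.22], [0.06, 2.58], [-1.02, 4.17], [0.09, 2.62], [-3.14, 3.14]. Speed limits (rad/s): [2.57, 2.57, 3.14, 3.14, 3.14, 3.14].

## Interface

Orientations are given as a unit quaternion [w, x, y, z].
In Python, from workcell import monitor, snapshot, camera_model, ctrl gives the robot as it stands.
- The arm moves only by the shell command python3 -m inch 'ROWS' [OPENING] [FORCE]. ROWS is JSON, a list of rows, each a list of 2 entries, a list of its own where there are three numbers: the shift along the tool's x, y, z in m, then the turn about the tool's z in degrees. In form: [[[tx, ty, tz], twist], ...]. A call has 1 to 20 rows; each row is the pose to reach, as a shift and turn from the pose commanded when the call began, along the tool's axes at that moment; what a row does not reach only later rows make up. A row lasts 1/8 s, in which the tool goes at most 62.5 mm and 10.7 degrees, less where a joint would pass 70% of its speed; a pose out of reach is approached as far as the arm can. A call with a gripper value outside its range is refused whole. OPENING is the opening, from -1 (shut) to 1 (fully open), set as the call begins (- or left out, the last holds). The fingers move at their own pace and stop on an object; FORCE is the grip in N (left out, the last holds). Time passes only in rows, so rows that repeat a pose let the fingers close. It gives the time, the measured TCP pose, the force, the opening and the grip force at its end, in the units of the state.
- monitor.state(): the state, without advancing time (a new reading comes with each control period).
- snapshot(name): name is "scene" or "side" or "wrist"; returns the picture (420x560x3 uint8, red, green, blue); there is no depth.
- camera_model(name): a dict with "vfov" (degrees; the focal length in pixels is half the picture's height over the tangent of half this angle, whatever the lens; pixels are square), "cx", "cy" (the principal point, pixels), "origin" and "attitude" of the camera in the world. Camera axes: x right, y down, z forward; pixel columns grow to the right and rows downward; lengths in m; the calibration is good to about 2 mm. A picture is of the moment at which its call begins: read the wrist's pose just before it. camera_model takes no time and is no camera call; for the wrist camera it gives the pose at the moment of the call.
- ctrl.close_job(): hands the job in; it is judged then, once.
The state is a dict: "time_s": time; "joint_pos": joint angles; "joint_velocities": joint speeds; "joint_efforts": joint torques, N m; "tool_pos": TCP position; "tool_rot": TCP orientation; "force": force on the tool from outside, world axes, zero at the start; "torque": the same for the moment, N m; "grip_width": finger opening in m; "gripper_force": force on a finger pad.
Only numpy, scipy, OpenCV 4.12 (cv2) and the standard library are available. Lean on these libraries where they do the work, as an engineer would, in place of code of your own. Each camera call takes 0.05 s, during which the arm holds its last target. There are 200 camera calls.

## Task

The tall white carton stands on end on the squaring board: push it over with the fingertips so that it falls flat towards the far end stop, then push it along the board until it sits flush in the corner, its far end against the end stop and its left side against the side stop (left as seen from the robot). Only push it, never pick it up or lift it, and leave the tubes and the other things around it standing where they are.

Things in the scene. Friction and masses are not known exactly. Their poses are not given: they have to be found in the camera images.
- carton: Tall white closed carton, 0.2 to 0.45 kg, 60 (x) x 100 (y) x 160 mm (z). Origin: centre of the face it stands on. Starts upright, its +x within 0.2 rad of the board's +x. Pushed on its -x face at mid-width, about 130 mm above the board, it pivots on its far foot edge without sliding and falls by itself past 0.37 rad. Lying as wanted: z along the board's +x, -x face up, top 60 mm above the board.
- carton_head (a point): centre of the carton's upper 60 x 100 mm end face (160 mm above its origin along its z); it becomes the far end that goes against the end stop
- carton_left (a point): centre of the carton's +y side face (60 x 160 mm), which goes against the side stop; 80 mm along its z, 50 mm along its y from the origin
- foot_near (a point): middle of the carton's lower edge on its -x side
- foot_far (a point): middle of the carton's lower edge on its +x side, about which it tips
- head_near (a point): middle of the carton's upper edge on its -x side
- head_far (a point): middle of the carton's upper edge on its +x side
- board: Fixed plywood board 310 (x) x 280 (y) mm, yawed up to 0.3 rad. Origin: centre of its underside; upper face 8 mm higher. Two fixed aluminium stops, 15 mm thick, 30 mm tall above the upper face, on its far (+x) and left (+y) edges, meet in a corner: inner faces at x = +140 mm and y = +125 mm. Near and right edges are open. The carton slides on it with friction below 1.
- end_stop (a point): on the inner face of the end stop, mid-board, at the board's upper face (board x = 140 mm)
- side_stop (a point): on the inner face of the side stop, mid-board, at the board's upper face (board y = 125 mm)
- tube_a: White plastic tube with cap, diameter 33, 95 mm tall, standing on the board near its near-left corner, beside the side stop. Origin: centre of its foot. Not to be moved.
- tube_b: the same tube, standing on the table left of the board. Not to be moved.
- tube_c: the same tube, standing on the table left of the board. Not to be moved.
- low_carton: Low white carton 110 x 95 x 65 mm tall on the table right of the board. Origin: centre of its underside. Not to be moved.
- dispenser: Black desk tape dispenser 170 x 60 mm, 108 mm tall, with an amber tape roll, on the table to the left. Origin: centre of its underside. Not to be moved.
- marker: Grey marker pen with a black cap, 125 mm long, 14 mm thick, lying on the table to the right. Origin: under its middle. Not to be moved.
Mind the look-alikes: they are no part of the job. What is shaped like the carton but blue is not meant.

How it is judged:
On the way, in this order (a step that is already met when the one before it is completed fails the run):
1. the carton has been tipped over and lies flat on the board with the face that was nearest the robot (its -x face) up (angle between carton's own x axis and vertical above 3.05 rad and z of carton_left in the frame of board below 0.048 m), for 0.2 s.
2. the carton has been pushed flush into the corner of the two stops (all of step 1 and x of carton_head in the frame of board between 0.134 and 0.146 m and y of carton_left in the frame of board between 0.119 and 0.131 m and angle between the z axis of carton and the x axis of board, either way round below 0.06 rad), for 0.2 s.
At the end, for the whole second after the job is handed in: The carton lies flat on the board (within 0.09 rad), its former top end within 6 mm of the end stop and its left side within 6 mm of the side stop, square to them within 0.06 rad, and at rest (all of step 2 and linear speed of carton below 0.01 m/s and angular speed of carton below 0.05 rad/s); the robot touches nothing.
It fails at once if the carton was lifted clear of the board (all four of its 100 mm edges more than 20 mm above it) or pushed over onto a narrow side (z of each of foot_near, foot_far, head_near, head_far in the frame of board above 0.028 m).
It fails at once if a bystander (tube, low carton, tape dispenser or marker) was moved more than 15 mm or knocked over (distance of any of tube_a, tube_b, tube_c, low_carton, dispenser, marker from where it was at the start of the episode above 0.015 m or angle between any of tube_a, tube_b, tube_c, low_carton, dispenser's own z axis and vertical above 0.5 rad).
It also fails if it takes over 61 s, if anything falls off the work surface, if the arm or the gripper's body presses on something with over 40 N, if the wrist force passes 120 N, or if a joint passes its speed limit or range.

## Working session

There is one attempt and no reset: what is moved stays moved. The work goes in short steps, Python scripts to look and compute and a shell command to move; the robot and the scene stay as the last step left them, time stands still between calls to the robot, and variables do not carry over. Pictures are saved under pics/ and viewed, at most 10 in all, crops included, and the job is handed in when it is done.

```bash
mkdir -p pics
cat > h.py <<'E'
import numpy as np,cv2
from workcell import monitor,snapshot,camera_model,ctrl
E
python3 - <<'E'
from h import *
s=monitor.state();print({k:s[k] for k in('time_s','tool_pos','tool_rot','force','grip_width')})
for n in('scene','side'):
    print(n,camera_model(n)); cv2.imwrite(f'pics/{n}0.png',cv2.resize(snapshot(n)[:,:,::-1],(800,600),interpolation=cv2.INTER_CUBIC))
E
```

```text
{'time_s': 0.0, 'tool_pos': array([ 0.22457837, -0.58258108,  0.23003954]), 'tool_rot': array([-1.04526605e-03,  9.83133895e-01,  1.82884246e-01, -7.04693075e-05]), 'force': array([-0.51226609,  0.16534049,  0.31615757]), 'grip_width': 0.08546709905277722}
scene {'vfov': 51.73027324808466, 'cx': 276.565938286579, 'cy': 201.2927329855737, 'origin': array([ 0.84109967, -0.49763963,  0.95285591]), 'attitude': array([-0.29785111,  0.91465757,  0.26100516, -0.08100961])}
side {'vfov': 57.685310909982725, 'cx': 278.55199203619054, 'cy': 203.71507516213438, 'origin': array([0.19690796, 0.8008847 , 0.62842365]), 'attitude': array([ 0.10165906, -0.18290644,  0.84840044, -0.48623798])}
```

View pics/scene0.png

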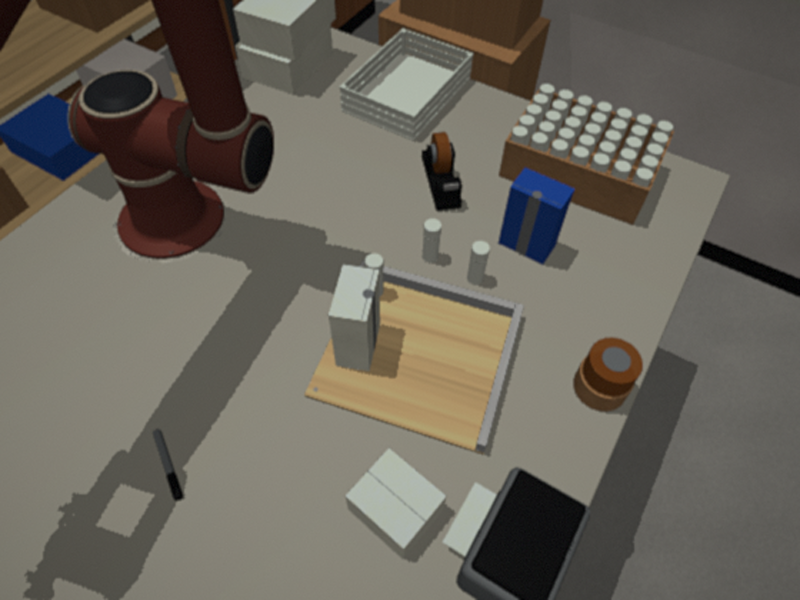

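View pics/side0.png

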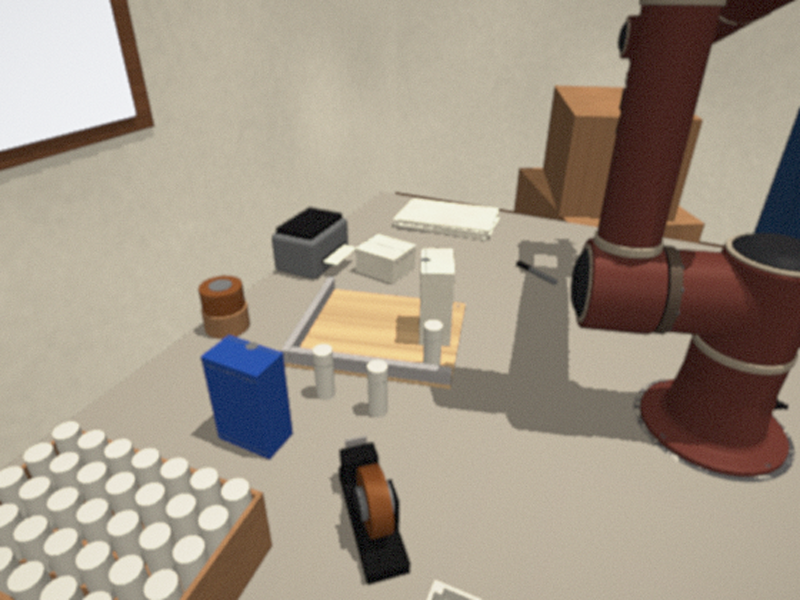

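The scene shows the carton at about (355,318), with the tube just beyond it at (374,262). The board corners are near (305,393), (478,447) and (520,305), and the low carton is at (396,500). I'll enlarge the board area in both views.

Run:
```python
from h import *
a=snapshot('scene')[165:325,205:375,::-1]; cv2.imwrite('pics/c1.png',cv2.resize(a,None,fx=3.75,fy=3.75,interpolation=cv2.INTER_CUBIC))
b=snapshot('side')[165:285,190:340,::-1]; cv2.imwrite('pics/c2.png',cv2.resize(b,None,fx=5,fy=5,interpolation=cv2.INTER_CUBIC))
```

```text
(no output)
```

View pics/c1.png

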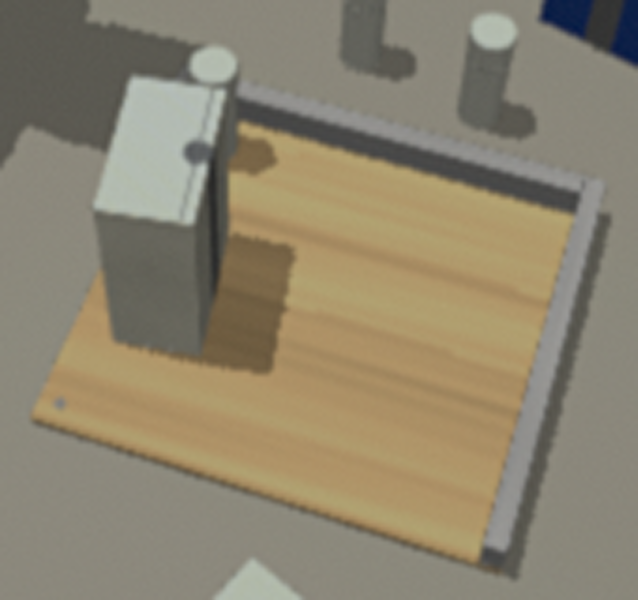

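View pics/c2.png

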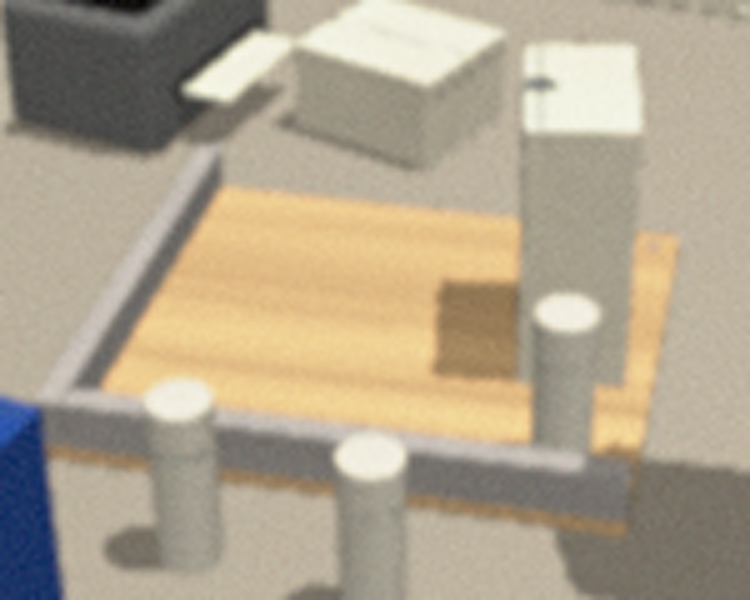

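The scene crop shows the board's near-right corner at (35,415), the far-right corner at the stop at (482,558) and the inner corner at (572,212). The carton top corners are (133,77), (229,92), (195,222) and (96,210). In the side crop the inner corner is at (100,388), the carton top corners are (642,132), (524,132) and (636,45), and the tube_a cap is at (568,313). Next I'll fit the poses.

```bash
cat >> h.py <<'E'
from scipy.spatial.transform import Rotation as R
from scipy.optimize import least_squares
def project(n,P,c=None):
    c=c or camera_model(n); q=c['attitude']; M=R.from_quat([*q[1:],q[0]]).as_matrix()
    p=(np.atleast_2d(P)-c['origin'])@M; f=210/np.tan(np.radians(c['vfov'])/2)
    return p[:,:2]/p[:,2:]*f+[c['cx'],c['cy']]
def fit(obs,x0):
    # obs: list (cam, cammodel, local xyz, px)
    def f(v):
        r=[]
        for n,c,l,u in obs:
            C,S=np.cos(v[2]),np.sin(v[2]);P=[v[0]+C*l[0]-S*l[1],v[1]+S*l[0]+C*l[1],l[2]]
            r+=list(project(n,P,c)[0]-u)
        return np.array(r)
    s=least_squares(f,x0);return s.x,f(s.x).reshape(-1,2).round(1)
E
python3 - <<'E'
from h import *
cs,cd=camera_model('scene'),camera_model('side')
A=lambda l,x,y:('scene',cs,l,np.array([205+x/3.75,165+y/3.75]))
B=lambda l,x,y:('side',cd,l,np.array([190+x/5,165+y/5]))
b=[A([-.155,-.14,.008],35,415),A([.14,-.14,.008],482,558),A([.14,.125,.008],572,212),A([.14,.125,.038],578,192),
B([.14,.125,.008],100,388),B([.14,-.14,.008],220,188),B([-.155,-.14,.008],678,235)]
k=[A([-.03,.05,.168],133,77),A([.03,.05,.168],229,92),A([.03,-.05,.168],195,222),A([-.03,-.05,.168],96,210),A([-.03,-.05,.008],113,342),A([.03,-.05,.008],200,355),
B([-.03,.05,.168],642,132),B([.03,.05,.168],524,132),B([-.03,-.05,.168],636,45),B([-.03,.05,.008],625,385),B([.03,.05,.008],520,383)]
t=[A([0,0,.103],214,66),B([0,0,.103],568,313)]
bv,r=fit(b,[.6,0,0]);print('board',bv.round(4));print(r.tolist())
kv,r=fit(k,[.6,0,0]);print('carton',kv.round(4));print(r.tolist())
tv,r=fit(t,[.6,0,0]);print('tube',tv.round(4),r.tolist())
Rb=R.from_euler('z',-bv[2]).as_matrix()[:2,:2]
print('in board: carton',Rb@(kv-bv)[:2],kv[2]-bv[2],'tube',Rb@(tv-bv)[:2])
print('corner world',bv[:2]+Rb.T@[.14,.125])
E
```

```text
board [ 0.593  -0.0117  0.2291]
[[-2.3, 1.6], [-1.5, 1.7], [-0.4, 1.1], [-0.1, 0.0], [-4.5, 8.3], [0.4, -0.9], [0.1, -0.7]]
carton [ 0.4968 -0.0504  0.3846]
[[-0.7, -0.7], [-0.6, -1.1], [-0.1, 0.4], [-0.9, -0.4], [-0.2, 0.1], [0.5, 0.4], [-0.2, -0.4], [-0.3, -1.0], [-0.9, -0.3], [-0.2, 0.3], [-1.0, 0.1]]
tube [0.4591 0.0611 0.    ] [[-0.4, -0.7], [-0.5, -0.7]]
in board: carton [-0.10246866 -0.015911  ] 0.15546903870925813 tube [-0.11381893  0.10128855]
corner world [0.70093142 0.14186775]
```

The side-view "inner corner" was really the stop's top edge, which hides the floor there. I'll refit with z=38 mm and work out the tipping geometry.

Run:
```python
from h import *
cs,cd=camera_model('scene'),camera_model('side')
A=lambda l,x,y:('scene',cs,l,np.array([205+x/3.75,165+y/3.75]))
B=lambda l,x,y:('side',cd,l,np.array([190+x/5,165+y/5]))
b=[A([-.155,-.14,.008],35,415),A([.14,-.14,.008],482,558),A([.14,.125,.008],572,212),A([.14,.125,.038],578,192),
B([.14,.125,.038],100,388),B([.14,-.14,.008],220,188),B([-.155,-.14,.008],678,235)]
bv,r=fit(b,[.6,0,0]);print('board',bv.round(4));print(r.tolist())
kv=np.array([.4968,-.0504,.3846]);tv=np.array([.4591,.0611,0])
Rb=R.from_euler('z',-bv[2]).as_matrix()[:2,:2]
print('in board: carton',Rb@(kv-bv)[:2],kv[2]-bv[2],'tube',Rb@(tv-bv)[:2])
d=np.array([np.cos(kv[2]),np.sin(kv[2])]);print('near face mid',kv[:2]-.03*d,'start 70mm back',kv[:2]-.1*d)
print('tool axes',(R.from_quat(np.roll(monitor.state()['tool_rot'],-1)).as_matrix()).round(3).tolist())
```

```text
board [ 0.5912 -0.0096  0.2399]
[[-2.0, 1.3], [-1.0, 0.2], [-1.0, -0.3], [-0.8, -1.5], [-5.1, 0.1], [0.0, -0.3], [0.0, -0.6]]
in board: carton [-0.1013581  -0.01724069] 0.14474564896537873 tube [-0.11149078  0.10002341]
near face mid [ 0.46899154 -0.06165565] start 70mm back [ 0.40410514 -0.08791884]
tool axes [[0.933, 0.36, -0.0], [0.36, -0.933, 0.001], [0.0, -0.001, -1.0]]
```

```bash
python3 -m inch '[[[0.03,-0.04,0],0],[[0.07,-0.08,0],0],[[0.11,-0.13,0],0],[[0.15,-0.17,0],0],[[0.19,-0.22,0],0],[[0.23,-0.26,0],0],[[0.27,-0.31,0],0],[[0.31,-0.35,0],0],[[0.345,-0.397,0],0],[[0.345,-0.397,0.045],-1],[[0.345,-0.397,0.092],-1],[[0.345,-0.397,0.092],-1],[[0.345,-0.397,0.092],-1],[[0.345,-0.397,0.092],-1]]' -1 40
python3 - <<'E'
from h import *
s=monitor.state();print(s['tool_pos'],R.from_quat(np.roll(s['tool_rot'],-1)).as_matrix().round(3).tolist(),s['force'])
a=snapshot('scene')[135:325,190:400,::-1]; cv2.imwrite('pics/p1.png',cv2.resize(a,None,fx=3.1,fy=3.1,interpolation=cv2.INTER_CUBIC))
E
```

```text
time_s: 1.95
tool_pos: [0.4054, -0.0896, 0.142]
tool_rot: [0.001, 0.982, 0.191, 0.002]
force: [0.4, 0.2, 0.4]
grip_width: -0.0002
gripper_force: 0.0
[ 0.40539314 -0.08958554  0.14199795] [[0.927, 0.375, 0.004], [0.375, -0.927, -0.002], [0.003, 0.003, -1.0]] [0.36144988 0.18884525 0.38946856]
```

View pics/p1.png

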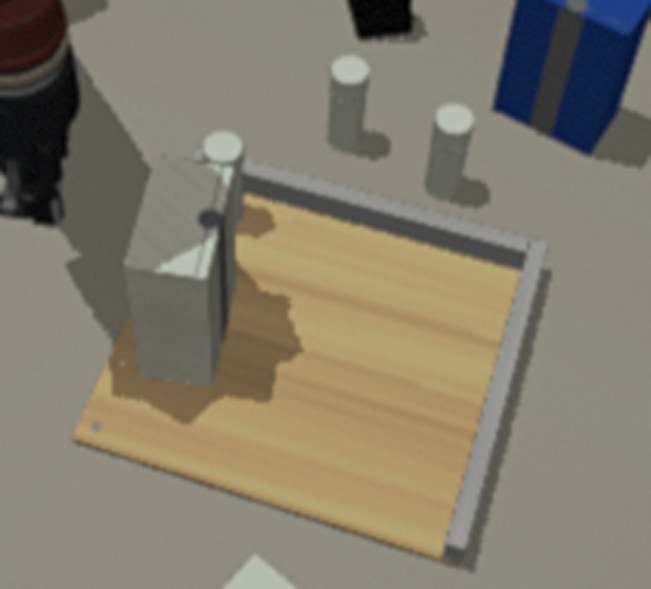

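The closed fingers are behind the carton at about (30,210), clear of tube_a at (222,148). Now I'll push the carton over.

```bash
python3 -m inch '[[[0.015,0,0],0],[[0.03,0,0],0],[[0.045,0,0],0],[[0.055,0,0],0],[[0.063,0,0],0],[[0.071,0,0],0],[[0.079,0,0],0],[[0.087,0,0],0],[[0.095,0,0],0],[[0.103,0,0],0],[[0.111,0,0],0],[[0.119,0,0],0],[[0.125,0,0],0],[[0.125,0,0],0],[[0.1,0,0],0],[[0.07,0,0],0],[[0.07,0,0],0],[[0.07,0,0],0]]'
python3 - <<'E'
from h import *
a=snapshot('scene')[135:325,190:400,::-1]; cv2.imwrite('pics/p2.png',cv2.resize(a,None,fx=3.1,fy=3.1,interpolation=cv2.INTER_CUBIC))
E
```

```text
time_s: 4.25
tool_pos: [0.4691, -0.0624, 0.1396]
tool_rot: [0.0, 0.982, 0.191, 0.0]
force: [-0.9, -0.6, 0.4]
grip_width: -0.0003
gripper_force: 0.0
```

View pics/p2.png

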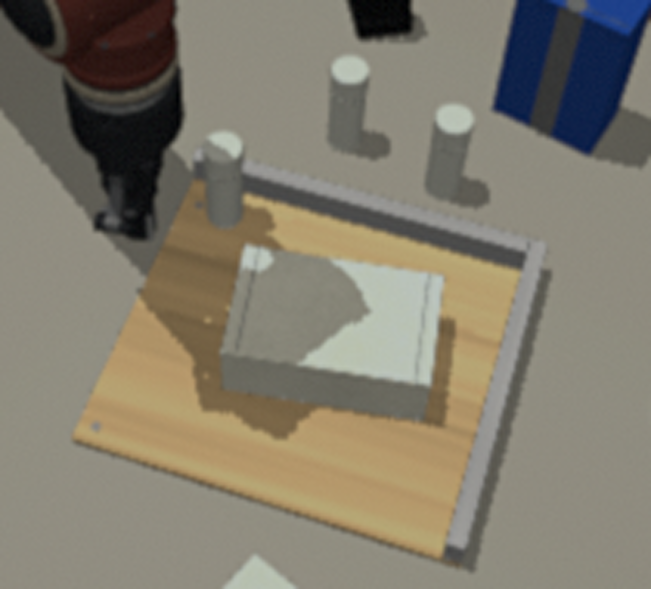

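The carton now lies flat, with its top corners at (245,247), (443,275), (430,385) and (220,352). Tube_a is still standing at (224,180). Next I'll fit its pose.

Run:
```python
from h import *
cs=camera_model('scene')
A=lambda l,x,y:('scene',cs,l,np.array([190+x/3.1,135+y/3.1]))
k=[A([-.08,.05,.068],245,247),A([.08,.05,.068],443,275),A([.08,-.05,.068],430,385),A([-.08,-.05,.068],220,352),A([-.08,-.05,.008],222,388),A([.08,-.05,.008],425,418)]
kv,r=fit(k,[.6,0,.3]);print(kv.round(4),r.tolist())
b=[A([-.155,-.14,.008],75,438),A([.14,-.14,.008],443,555),A([.14,.125,.008],517,268),A([.14,.125,.038],525,247)]
bv0,r=fit(b,[.6,0,.2]);print('board',bv0.round(4),r.tolist())
bv=np.array([.5912,-.0096,.2399])
Rb=R.from_euler('z',-bv[2]).as_matrix()[:2,:2]
s=monitor.state();T=R.from_quat(np.roll(s['tool_rot'],-1)).as_matrix()
print('carton in board',Rb@(kv-bv)[:2],kv[2]-bv[2],'tcp in board',Rb@(s['tool_pos'][:2]-bv[:2]),'tool yaw rel board deg',np.degrees(np.arctan2(T[1,0],T[0,0])-bv[2]))
```

```text
[ 0.6054 -0.0072  0.385 ] [[-0.4, -0.9], [0.3, -0.6], [0.5, -0.2], [0.0, -0.0], [-0.1, 0.6], [-0.5, 1.0]]
board [ 0.5928 -0.0078  0.2361] [[-1.0, 0.2], [0.4, -0.2], [0.7, -0.2], [0.0, 0.1]]
carton in board [ 0.01436499 -0.00107241] 0.1451445129198517 tcp in board [-0.13091395 -0.02225705] tool yaw rel board deg 8.330524548679541
```

```bash
python3 -m inch '[[[0,-0.01,0.02],4],[[0,-0.01,0.04],8.3],[[0,-0.01,0.07],8.3],[[0,-0.01,0.09],8.3],[[0,-0.01,0.105],8.3],[[0,-0.01,0.105],8.3],[[0,-0.01,0.105],8.3]]' 0
python3 - <<'E'
from h import *
bv=np.array([.592,-.0087,.238]);Rb=R.from_euler('z',-bv[2]).as_matrix()[:2,:2]
s=monitor.state();T=R.from_quat(np.roll(s['tool_rot'],-1)).as_matrix()
print(Rb@(s['tool_pos'][:2]-bv[:2]),s['tool_pos'],s['force'],np.degrees(np.arctan2(T[1,0],T[0,0])-bv[2]))
E
```

```text
time_s: 5.18
tool_pos: [0.4659, -0.0533, 0.0352]
tool_rot: [0.0, 0.993, 0.12, 0.001]
force: [-0.1, -0.7, -0.1]
grip_width: 0.0429
gripper_force: 0.0
[-0.133079   -0.01356077] [ 0.46586938 -0.05325314  0.0351671 ] [-0.14916752 -0.65895407 -0.07630188] 0.14684715735621048
```

```bash
python3 -m inch '[[[0.015,0,0],0],[[0.03,0,0],0],[[0.04,0,0],0],[[0.046,0,0],0],[[0.052,0,0],0],[[0.058,0,0],0],[[0.063,0,0],0],[[0.068,0,0],0],[[0.073,0,0],0],[[0.078,0,0],0],[[0.083,0,0],0],[[0.087,0,0],0],[[0.09,0,0],0],[[0.093,0,0],0],[[0.095,0,0],0],[[0.095,0,0],0]]'; python3 -m inch '[[[0.002,0,0],0],[[0.004,0,0],0]]'; python3 -m inch '[[[0.002,0,0],0],[[0.003,0,0],0]]'
```

```text
time_s: 7.18
tool_pos: [0.5577, -0.0305, 0.0345]
tool_rot: [0.0, 0.993, 0.12, 0.0]
force: [-0.9, 0.6, -0.9]
grip_width: 0.0429
gripper_force: 0.4
time_s: 7.42
tool_pos: [0.5612, -0.0295, 0.0345]
tool_rot: [-0.0, 0.993, 0.12, -0.0]
force: [-3.2, -0.4, 1.2]
grip_width: 0.0429
gripper_force: 1.4
time_s: 7.68
tool_pos: [0.5624, -0.0291, 0.0344]
tool_rot: [0.0, 0.993, 0.121, -0.003]
force: [-12.9, -2.5, 9.7]
grip_width: 0.0429
gripper_force: 6.3
```

The force rise suggests the carton is against the end stop. I'll back off, go round to the right side, and look.

```bash
python3 -m inch '[[[-0.015,0,0],0],[[-0.03,0,0],0],[[-0.03,0.02,-0.03],0],[[-0.03,0.05,-0.06],0],[[-0.02,0.09,-0.07],0],[[0.01,0.095,-0.07],0],[[0.05,0.095,-0.07],0],[[0.09,0.095,-0.07],0],[[0.09,0.095,-0.07],0],[[0.09,0.095,-0.03],0],[[0.09,0.095,0],0],[[0.09,0.095,0],0],[[0.09,0.095,0],0]]' -1
python3 - <<'E'
from h import *
a=snapshot('scene')[135:325,190:400,::-1]; cv2.imwrite('pics/p3.png',cv2.resize(a,None,fx=3.1,fy=3.1,interpolation=cv2.INTER_CUBIC))
bv=np.array([.592,-.0087,.238]);Rb=R.from_euler('z',-bv[2]).as_matrix()[:2,:2]
s=monitor.state();print(Rb@(s['tool_pos'][:2]-bv[:2]))
E
```

```text
time_s: 9.3
tool_pos: [0.6744, -0.1001, 0.0358]
tool_rot: [0.0, 0.993, 0.12, 0.001]
force: [0.3, -0.2, -0.6]
grip_width: 0.0002
gripper_force: 0.0
[ 0.05911416 -0.10849913]
```

View pics/p3.png

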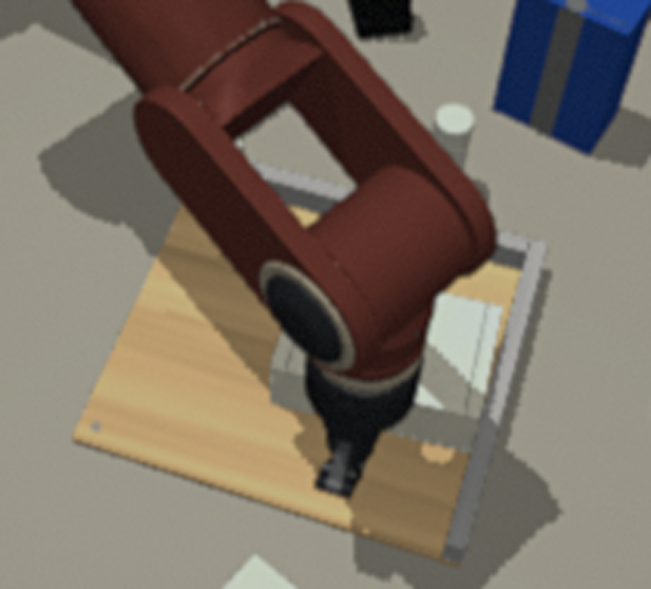

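The carton looks square against the end stop, and the fingers are at its right side at about (340,480). Now I'll push it left.

```bash
python3 -m inch '[[[0,-0.01,0],0],[[0,-0.02,0],0],[[0,-0.028,0],0],[[0,-0.034,0],0],[[0,-0.04,0],0],[[0,-0.046,0],0],[[0,-0.052,0],0],[[0,-0.058,0],0],[[0,-0.064,0],0],[[0,-0.07,0],0],[[0,-0.076,0],0],[[0,-0.082,0],0],[[0,-0.088,0],0],[[0,-0.093,0],0],[[0,-0.097,0],0],[[0,-0.101,0],0],[[0,-0.104,0],0],[[0,-0.107,0],0],[[0,-0.109,0],0],[[0,-0.109,0],0]]'; python3 -m inch '[[[0,-0.002,0],0],[[0,-0.003,0],0]]'; python3 -m inch '[[[0,-0.002,0],0],[[0,-0.003,0],0]]'
```

```text
time_s: 11.85
tool_pos: [0.6481, 0.0065, 0.0343]
tool_rot: [-0.0, 0.993, 0.12, -0.0]
force: [0.6, -1.3, 0.2]
grip_width: -0.0001
gripper_force: 0.5
time_s: 12.1
tool_pos: [0.6475, 0.0091, 0.0343]
tool_rot: [0.0, 0.993, 0.12, 0.0]
force: [1.0, -2.1, 1.1]
grip_width: -0.0003
gripper_force: 1.3
time_s: 12.35
tool_pos: [0.6467, 0.0121, 0.0343]
tool_rot: [0.0, 0.993, 0.12, -0.0]
force: [0.8, -2.0, 0.6]
grip_width: -0.0003
gripper_force: 1.3
```

```bash
python3 -m inch '[[[0,-0.002,0],0],[[0,-0.003,0],0]]'; python3 -m inch '[[[0,-0.002,0],0],[[0,-0.003,0],0]]';  python3 -m inch '[[[0,-0.002,0],0],[[0,-0.002,0],0]]'
```

```text
time_s: 12.6
tool_pos: [0.6456, 0.0141, 0.0344]
tool_rot: [0.001, 0.993, 0.12, -0.001]
force: [-2.1, -7.1, 1.9]
grip_width: 0.0
gripper_force: 3.4
time_s: 12.85
tool_pos: [0.6453, 0.0144, 0.0347]
tool_rot: [0.003, 0.993, 0.12, -0.001]
force: [-1.2, -15.9, 1.8]
grip_width: 0.0006
gripper_force: 7.5
time_s: 13.1
tool_pos: [0.6453, 0.0146, 0.0352]
tool_rot: [0.005, 0.993, 0.12, -0.0]
force: [-1.4, -18.9, 3.3]
grip_width: 0.0
gripper_force: 9.2
```

```bash
python3 -m inch '[[[0,0.02,0],0],[[0,0.04,0],0],[[0,0.04,-0.04],0],[[0,0.04,-0.08],0],[[-0.04,0.02,-0.08],0],[[-0.08,-0.02,-0.08],0],[[-0.117,-0.04,-0.08],0],[[-0.117,-0.04,-0.08],0],[[-0.117,-0.04,-0.05],0],[[-0.117,-0.04,-0.01],0],[[-0.117,-0.04,-0.01],0],[[-0.117,-0.04,-0.01],0],[[-0.11,-0.04,-0.01],0],[[-0.105,-0.04,-0.01],0],[[-0.1,-0.04,-0.01],0],[[-0.096,-0.04,-0.01],0],[[-0.094,-0.04,-0.01],0],[[-0.093,-0.04,-0.01],0]]' 0
python3 - <<'E'
from h import *
bv=np.array([.592,-.0087,.238]);Rb=R.from_euler('z',-bv[2]).as_matrix()[:2,:2]
s=monitor.state();print(Rb@(s['tool_pos'][:2]-bv[:2]),Rb@s['force'][:2])
E
```

```text
time_s: 15.35
tool_pos: [0.545, 0.0365, 0.0442]
tool_rot: [-0.0, 0.993, 0.12, -0.0]
force: [-0.5, -1.4, 0.3]
grip_width: 0.043
gripper_force: 0.0
[-0.03503763  0.05506023] [-0.7993433  -1.19923931]
```

```bash
python3 -m inch '[[[0.001,0,0],0],[[0.002,0,0],0]]'; python3 -m inch '[[[0.001,0,0],0],[[0.002,0,0],0]]'; python3 -m inch '[[[0.001,0,0],0],[[0.001,0,0],0]]'
```

```text
time_s: 15.6
tool_pos: [0.5469, 0.037, 0.0442]
tool_rot: [-0.0, 0.993, 0.12, -0.0]
force: [-0.5, 0.4, -0.0]
grip_width: 0.0427
gripper_force: 0.0
time_s: 15.85
tool_pos: [0.5487, 0.0374, 0.0443]
tool_rot: [0.0, 0.993, 0.12, -0.0]
force: [-2.3, -1.6, 2.0]
grip_width: 0.0426
gripper_force: 1.3
time_s: 16.1
tool_pos: [0.5491, 0.0374, 0.0443]
tool_rot: [0.0, 0.993, 0.12, -0.001]
force: [-4.8, -1.9, 3.3]
grip_width: 0.0426
gripper_force: 2.6
```

```bash
python3 -m inch '[[[0.001,0,0],0],[[0.001,0,0],0],[[-0.01,0,0],0],[[-0.025,0,0],0],[[-0.025,0,-0.04],0],[[-0.025,0,-0.09],0],[[-0.06,0.03,-0.13],0],[[-0.1,0.06,-0.15],0],[[-0.1,0.12,-0.15],0],[[-0.1,0.17,-0.15],0],[[-0.1,0.22,-0.15],0],[[-0.1,0.22,-0.15],0],[[-0.1,0.22,-0.15],0]]'
python3 - <<'E'
from h import *
a=snapshot('scene')[165:305,205:375,::-1]; cv2.imwrite('pics/p4.png',cv2.resize(a,None,fx=4,fy=4,interpolation=cv2.INTER_CUBIC))
E
```

```text
time_s: 17.73
tool_pos: [0.5044, -0.1992, 0.1939]
tool_rot: [-0.0, 0.993, 0.12, -0.0]
force: [-0.3, -0.1, 0.8]
grip_width: 0.0426
gripper_force: 0.0
```

View pics/p4.png

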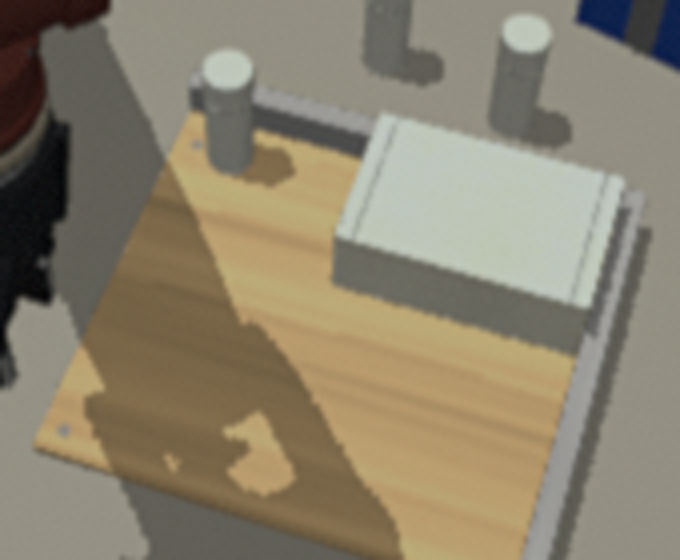

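The carton sits in the corner with top corners at (382,117), (627,180), (590,305) and (335,235). Tube_a is upright at (228,110). I'll check the fit numerically.

Run:
```python
from h import *
cs=camera_model('scene')
A=lambda l,x,y:('scene',cs,l,np.array([205+x/4,165+y/4]))
k=[A([-.08,.05,.068],382,117),A([.08,.05,.068],627,180),A([.08,-.05,.068],590,305),A([-.08,-.05,.068],335,235),A([-.08,-.05,.008],333,283),A([.08,-.05,.008],577,352)]
kv,r=fit(k,[.6,0,.3]);print(kv.round(4),r.tolist())
for bv in ([.5912,-.0096,.2399],[.5928,-.0078,.2361]):
    bv=np.array(bv);Rb=R.from_euler('z',-bv[2]).as_matrix()[:2,:2];print(Rb@(kv-bv)[:2]+[.08,.05],kv[2]-bv[2])
```

```text
[0.6356 0.0772 0.2321] [[-0.2, -1.7], [0.0, -1.0], [0.5, 0.6], [-0.2, -0.1], [-0.4, 0.7], [0.2, 1.2]]
[0.14371342 0.123799  ] -0.007776195850699941
[0.14145587 0.12266477] -0.003976195850699943
```

Head is at x≈0.142 (target 0.140), left side at y≈0.123 (target 0.125), and it's square within 0.01 rad, so it's flush. Handing in.

```bash
python3 -c "
from h import *
print(ctrl.close_job())"
```

```text
the job is handed in; nothing more can be done
None
```

The carton was tipped over and pushed into the corner, measuring within about 4 mm of both stops and square to within 0.01 rad; the job was handed in at about 18 s, and no verdict was returned.

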